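# Snap the lens retainer home

### The job

Take the red-handled, white-footed pusher from its green pad and, holding it upright and centred on the yellow retaining ring, press straight down until the ring snaps fully home in its lens cell. Then stand the pusher back upright, wholly on the green pad, and let go. Do not press the ring with the bare fingers, and leave the blue-ringed cell (still without its lens), the black-handled steel pusher and the yellow prism alone.

Things in the scene. Friction and masses are not known exactly. Their poses are not given: they have to be found in the camera images.
- pusher_mid (a point): the loose 150 g pusher, 100 mm tall, upright on the green pad: white foot 50 mm across, 10 mm thick; narrow white neck; straight round red handle 30 mm across, from 40 to 100 mm above the foot's underside. This point: on its axis, 50 mm above the underside; z up the handle. A like pusher with black handle and steel foot stands 140 mm or more away. Nothing near is over 105 mm tall.
- ring_yellow_top (a point): centre of the flat top of the yellow retaining ring (60 mm outside, 30 mm hole), standing proud in the mouth of a fixed round black lens cell (76 mm across) on a 90 mm square wooden base; z up. At the start it is 54.5 mm above the bench and 9.5 mm above the cell's rim; home, 8 mm lower (1.5 mm above the rim). A like cell with a blue ring stands near by.
- ring_yellow (a joint): how far the yellow ring is pressed down, in m: 0 proud (start), 0.008 fully home. It takes up to about 10 N in the first few mm; past about 5 mm it snaps down by itself onto its rigid stop and stays; released earlier it may spring part of the way back. A push of 15 to 20 N is plenty. Readings have about 1 mm of noise.
- pad_top (a point): centre of the top face of the fixed round green rest pad, 110 mm across, its top 4 mm above the bench

How it is judged:
On the way:
1. the pusher, held in the fingers, upright within 12 degrees and centred within 16 mm, has pressed the yellow ring fully home (value of joint ring_yellow above 0.007 m and contact force between pusher and ring_yellow above 1 N and contact force between the fingers and pusher above 1 N and angle between pusher_mid's own z axis and vertical below 0.21 rad and horizontal distance between pusher_mid and ring_yellow_top below 0.016 m), for 0.05 s.
At the end, for the whole second after the job is handed in: the yellow ring is home (at least 7 of its 8 mm down), and the pusher stands upright (within 6 degrees), foot down and at rest on the green pad, its axis within 34 mm of the pad's centre (value of joint ring_yellow above 0.007 m and horizontal distance between pusher_mid and pad_top below 0.034 m and z of pusher_mid in the frame of pad_top between 0.046 and 0.054 m and angle between pusher_mid's own z axis and vertical below 0.1 rad and linear speed of pusher below 0.02 m/s); the robot touches nothing.
It fails at once if the yellow ring is pressed by the bare fingers or arm (contact force between any of the fingers, the arm and ring_yellow above 2 N).
It fails at once if the blue ring is pressed down by more than 2 mm (value of joint ring_blue above 0.002 m).
It fails at once if the steel pusher is moved by more than 20 mm (distance of steel_pusher from where it was at the start of the episode above 0.02 m).
It fails at once if the yellow prism is moved by more than 20 mm (distance of prism from where it was at the start of the episode above 0.02 m).
It also fails if it takes over 53 s, if anything falls off the work surface, if the arm or the gripper's body presses on something with over 40 N, if the wrist force passes 120 N, or if a joint passes its speed limit or range.

### The arm

A 6-joint arm with a two-finger parallel gripper is mounted at the origin on the work surface. World frame = base frame: x ahead of the robot, y to its left, z up, the work surface at z = 0. Lengths are in m, angles in rad, forces in N, time in s.
With the tool pointing down it reaches from about 0.35 to 1 m from the base axis. Payload 7.1 kg.
Tool frame: the origin (TCP) lies at the very end of the fingers, on their centre line; the grasp point (between the pads) lies 19 mm behind it; z points along the fingers, y is the direction in which the jaws open and shut (so a half turn about z gives the same grasp; the last joint's range is limited). The gripper opens to 85 mm and grips with 20 to 120 N. Pads are 22 mm wide; open, the fingers measure 114 mm over their backs; the gripper's body (76 mm by 85 mm) begins 54 mm behind the grasp point. The pads swing forward as they close: fully open they stand 13 mm farther back than shut.
Start: joints at [-1.204, 0.423, 1.63, -0, 1.089, -0.019], TCP at [0.235, -0.579, 0.231] pointing down, gripper open.
Joint ranges: [-3, 3], [-0.9, 2.11], [0.09, 2.58], [-1.31, 4.45], [0.11, 2.69], [-2.54, 2.54]. Speed limits (rad/s): [2.39, 2.39, 3.01, 3.14, 3.14, 3.14].

### API

Orientations are given as [roll, pitch, yaw] about the fixed x, y, z axes, in that order (R = Rz(yaw) Ry(pitch) Rx(roll)).
In Python, from station import manip gives the robot as it stands. The module is installed in compiled form; this text tells all that it offers.
- The arm moves only by the tool send_rows, never from a script. Its arguments are lists of equal length, an entry for each row: "fingers": the opening in per cent of the stroke, from 0 (shut) to 100 (fully open); "slide": the shift along the tool's x, y, z in cm, a list of three; "delta_rot": the turn, a rotation vector about the tool's x, y, z in degrees, a list of three. A call has 1 to 20 rows; each row is the pose to reach, as a shift and turn from the pose commanded when the call began, along the tool's axes at that moment; what a row does not reach only later rows make up. A row lasts 1/10 s, in which the tool goes at most 50 mm and 8.59 degrees, less where a joint would pass 70% of its speed; a pose out of reach is approached as far as the arm can. A call with a gripper value outside its range is refused whole. The fingers move at their own pace and stop on an object; "force" is the grip in N (left out, the last holds). Time passes only in rows, so rows that repeat a pose let the fingers close. It gives the time, the measured TCP pose, the force and the opening at its end, in the units of the state.
- manip.get_obs(): the state, without advancing time (a new reading comes with each control period).
- manip.snapshot(name): name is "scene" or "top" or "wrist"; returns the picture (480x640x3 uint8, blue, green, red); there is no depth.
- manip.camera_params(name): a dict with "fx", "fy", "cx", "cy" (pixels), "k1" (the pictures are not rectified: a ray, as slopes to the right and down, at radius r is drawn at 1 + k1 r^2 times it, then the intrinsics apply), "R" (3x3) and "t" (3): a world point X has camera coordinates R X + t. Camera axes: x right, y down, z forward; pixel columns grow to the right and rows downward; lengths in m; the calibration is good to about 2 mm. A picture is of the moment at which its call begins: read the wrist's pose just before it. camera_params takes no time and is no camera call; for the wrist camera it gives the pose at the moment of the call.
- manip.finish_job(): hands the job in, once; it reports no verdict.
Trained networks look in the newest picture that a camera, given by its name, has taken for a name from the list of things; names that differ only in an ending like _2 or _b are one class to them, and where a whole thing is asked for, a point or a joint stands for the part that bears it (a point fixed in the world has none). Each returns a list of dicts, best first, with "score" (0 to 1); they miss things now and then, are a little off and sometimes report something else, mostly with a low value. They report only what shows in the picture. A call takes as long as a camera call.
- manip.outline_of(camera, label): "region" (480x640 bool, what is visible of it) and "position" ([column, row] in pixels, amid what is visible of it).
The state is a dict: "clock": time; "joint_positions": joint angles; "joint_vel": joint speeds; "tau": joint torques, N m; "tool_pos": TCP position; "orientation": TCP orientation; "force": force on the tool from outside, world axes, zero at the start; "moment": the same for the moment, N m; "opening": finger opening in m.
Only numpy, scipy, OpenCV 4.12 (cv2) and the standard library are available. Lean on these libraries where they do the work, as an engineer would, in place of code of your own. Each camera call takes 0.05 s, during which the arm holds its last target.

## Working session

There is one attempt and no reset: what is moved stays moved. The work goes in short steps, Python scripts to look and compute and a tool call to move; the robot and the scene stay as the last step left them, time stands still between calls to the robot, and variables do not carry over. Pictures are saved under pics/ and viewed, and the job is handed in when it is done.

Besides the shell and the picture viewer there is one more tool, called after "Request:" as a command line: name --argument value ..., lists and objects as JSON in quotes. send_rows: Moves the arm, as the interface text tells. Its arguments: {"type":"object","properties":{"fingers":{"type":"array"},"slide":{"type":"array"},"delta_rot":{"type":"array"},"force":{"type":"number"}},"required":["fingers","slide","delta_rot"]}

```bash
mkdir -p pics; cat > h.py <<'E'
import numpy as np, cv2
from station import manip
def ray(c,px):
    p=manip.camera_params(c)
    K=np.array([[p['fx'],0,p['cx']],[0,p['fy'],p['cy']],[0,0,1.]])
    u=cv2.undistortPoints(np.array([[px]],float),K,np.array([p['k1'],0,0,0.]))[0,0]
    R=np.array(p['R']);t=np.array(p['t'])
    return -R.T@t, R.T@np.array([u[0],u[1],1.])
def atz(c,px,z):
    o,d=ray(c,px); return o+d*(z-o[2])/d[2]
def proj(c,X):
    p=manip.camera_params(c); q=np.array(p['R'])@np.array(X)+np.array(p['t'])
    s=q[:2]/q[2]; s=s*(1+p['k1']*(s@s)); return np.array([p['fx']*s[0]+p['cx'],p['fy']*s[1]+p['cy']])
E
python3 - <<'E'
from h import *
print(manip.get_obs())
for c in ["scene","top"]:
    im=manip.snapshot(c); cv2.imwrite(f"pics/{c}0.png",im)
    for l in ["pusher_mid","ring_yellow","ring_yellow_top","pad_top"]:
        try:
            for r in manip.outline_of(c,l)[:3]:
                ys,xs=np.nonzero(r['region']); print(c,l,round(r['score'],2),r['position'],xs.min(),xs.max(),ys.min(),ys.max(),len(xs))
        except Exception as e: print(c,l,e)
E
```

```text
{'clock': 0.0, 'joint_positions': array([-1.20400382e+00,  4.23833859e-01,  1.63071107e+00, -1.18894887e-05,
        1.08864233e+00, -1.90409346e-02]), 'joint_vel': array([-0.00192866, -0.0001688 ,  0.00202693,  0.00083394,  0.00095708,
       -0.00040815]), 'tau': array([-9.80210207e-04, -5.57394505e+01, -2.81745154e+01, -1.49281068e-04,
        7.28997824e-03, -2.37538842e-06]), 'tool_pos': array([ 0.2349995 , -0.57852115,  0.2305418 ]), 'orientation': array([-3.13999814e+00, -1.98375155e-05,  3.85838949e-01]), 'force': array([-0.40339004, -0.12288118, -0.06169342]), 'moment': array([-0.00670233,  0.03662718,  0.03186782]), 'opening': 0.08541564968882041}
scene pusher_mid 0.71 [429.9, 355.9] 406 451 310 393 2496
scene ring_yellow 0.87 [482.0, 231.0] 461 505 218 251 1133
scene ring_yellow 0.74 [408.3, 377.6] 375 466 336 409 3493
scene ring_yellow_top 0.77 [482.5, 239.7] 461 503 219 250 1031
scene pad_top 0.88 [408.9, 378.4] 375 467 336 409 3535
top pusher_mid 0.94 [183.6, 174.3] 160 202 151 195 1228
top ring_yellow 0.7 [187.0, 333.5] 156 199 315 358 1114
top ring_yellow_top 0.96 [183.8, 340.9] 154 199 315 358 1320
top pad_top 0.64 [204.0, 192.3] 158 229 152 221 2731
```

View pics/scene0.png

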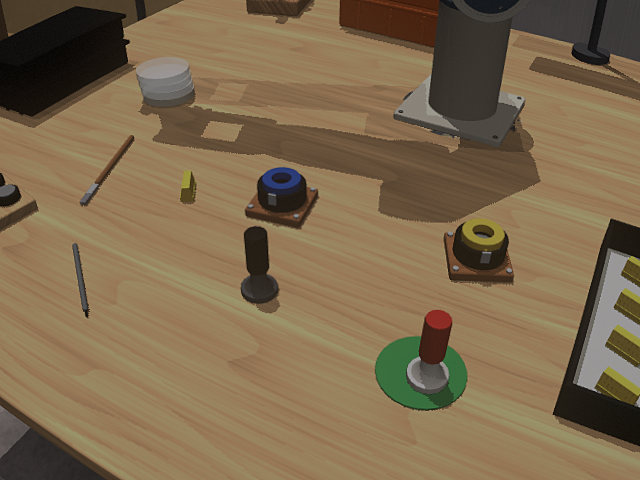

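View pics/top0.png

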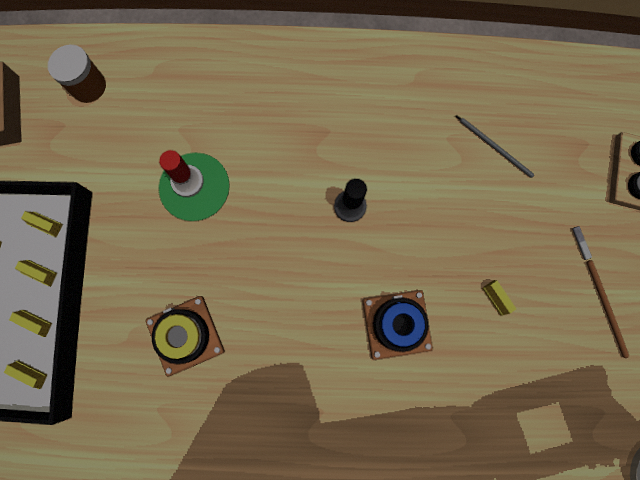

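The scene view shows the red pusher on its pad near (430,355), the yellow ring at (483,238), and the steel pusher at (258,265). In the top view the red handle's top is at (171,160), its foot at (187,181), the pad at (194,187) and the ring at (178,336). Next I'll measure these precisely.

```bash
python3 - <<'E'
from h import *
from scipy.optimize import least_squares
def fitcirc(c,pts,z):
    P=np.array([atz(c,p,z)[:2] for p in pts])
    f=lambda q:np.hypot(*(P-q[:2]).T)-q[2]
    r=least_squares(f,[*P.mean(0),.03],loss='soft_l1',f_scale=.001); return r.x, np.abs(r.fun).mean()
def hull(m):
    cs,_=cv2.findContours(m.astype(np.uint8),cv2.RETR_EXTERNAL,cv2.CHAIN_APPROX_NONE)
    c=max(cs,key=cv2.contourArea); return c
for c in ["top","scene"]:
    im=cv2.imread(f"pics/{c}0.png"); h=cv2.cvtColor(im,cv2.COLOR_BGR2HSV); H,S,V=cv2.split(h)
    g=(H>45)&(H<75)&(S>120); ct=hull(g)
    hu=cv2.convexHull(ct)[:,0]; print(c,"pad",fitcirc(c,hu,.004))
    x0,x1,y0,y1=(130,220,300,370) if c=="top" else (450,520,205,270)
    m=np.zeros_like(g); m[y0:y1,x0:x1]=True
    y=(H>22)&(H<34)&(S>130)&(V>100)&m; hu=cv2.convexHull(hull(y))[:,0]; print(c,"ring",fitcirc(c,hu,.0545), hu.min(0),hu.max(0))
    # hole
    cs,hi=cv2.findContours(y.astype(np.uint8),cv2.RETR_CCOMP,cv2.CHAIN_APPROX_NONE)
    for k,cc in enumerate(cs):
        if hi[0][k][3]>=0 and len(cc)>15: print(" hole",fitcirc(c,cc[:,0],.0545))
    r=((H<6)|(H>174))&(S>170)&(V>70); 
    x0,x1,y0,y1=(150,210,140,200) if c=="top" else (400,460,300,370)
    m[:]=False; m[y0:y1,x0:x1]=True; rc=hull(r&m)[:,0]; print(c,"red bbox",rc.min(0),rc.max(0))
    # silhouette fit of handle: project model
    pad=np.array([0,0,.004])
    def sil(q):
        a=np.linspace(0,2*np.pi,60)
        pts=[proj(c,[q[0]+.015*np.cos(t),q[1]+.015*np.sin(t),z]) for z in(.044,.104) for t in a]
        return cv2.convexHull(np.array(pts,np.float32))
    hull_r=cv2.convexHull(rc)[:,0].astype(float)
    q0=fitcirc(c,hull_r,.074)[0][:2]
    f=lambda q:[cv2.pointPolygonTest(sil(q),tuple(p),True) for p in hull_r]
    s=least_squares(f,q0,diff_step=1e-3,x_scale=.01); print(c,"pusher",s.x,np.abs(s.fun).mean())
    big=cv2.resize(im[130:380,130:260] if c=="top" else im[200:420,360:530],None,fx=2.4 if c=="top" else 2.7,fy=2.4 if c=="top" else 2.7)
    cv2.imwrite(f"pics/{c}z.png",big)
    for nm,k in (("steel",(352,206) if c=="top" else (259,290)),):
        print(nm,atz(c,k,.005))
    print("blue",atz(c,(402,324) if c=="top" else (282,180),.05))
E
```

```text
top pad (array([0.6613232 , 0.1684319 , 0.05362447]), np.float64(0.0001830060068497929))
top ring (array([0.43546857, 0.16500382, 0.02905559]), np.float64(0.0001427683592411645)) [155 315] [197 358]
 hole (array([0.43543067, 0.16496105, 0.0158098 ]), np.float64(0.0003648875022437748))
top red bbox [159 151] [179 170]Traceback (most recent call last):
  File "<stdin>", line 33, in <module>
    return func(*args, **kwargs)
    vector_fun = VectorFunction(
        fun_wrapped,
    ...<6 lines>...
        workers=workers
    )
    self.J, dct = approx_derivative(
                  ~~~~~~~~~~~~~~~~~^
        self.fun_wrapped, self.x, f0=self.f, **finite_diff_options
        ^^^^^^^^^^^^^^^^^^^^^^^^^^^^^^^^^^^^^^^^^^^^^^^^^^^^^^^^^^
    )
    ^
    J, _nfev = _dense_difference(fun_wrapped, x0, f0, h,
               ~~~~~~~~~~~~~~~~~^^^^^^^^^^^^^^^^^^^^^^^^
                             use_one_sided, method,
                             ^^^^^^^^^^^^^^^^^^^^^^
                             mf)
                             ^^^
    df = [f_eval - f0 for f_eval in f_evals]
                                    ^^^^^^^
    f = np.atleast_1d(self.fun(x, *self.args, **self.kwargs))
                      ~~~~~~~~^^^^^^^^^^^^^^^^^^^^^^^^^^^^^^
    return np.atleast_1d(self.fun(x))
                         ~~~~~~~~^^^
    return self.f(x, *self.args, **self.kwargs)
           ~~~~~~^^^^^^^^^^^^^^^^^^^^^^^^^^^^^^
  File "<stdin>", line 32, in <lambda>
  File "<stdin>", line 28, in sil
  File "h.py", line 12, in proj
    p=manip.camera_params(c); q=np.array(p['R'])@np.array(X)+np.array(p['t'])
ValueError: time passes only in moves, steps and waits
```

```bash
cat > h.py <<'E'
import numpy as np, cv2
from station import manip
_c={}
def par(c):
    if c not in _c: _c[c]=manip.camera_params(c)
    return _c[c]
def ray(c,px):
    p=par(c)
    K=np.array([[p['fx'],0,p['cx']],[0,p['fy'],p['cy']],[0,0,1.]])
    u=cv2.undistortPoints(np.array([[px]],float),K,np.array([p['k1'],0,0,0.]))[0,0]
    R=np.array(p['R']);t=np.array(p['t'])
    return -R.T@t, R.T@np.array([u[0],u[1],1.])
def atz(c,px,z):
    o,d=ray(c,px); return o+d*(z-o[2])/d[2]
def proj(c,X):
    p=par(c); q=np.array(p['R'])@np.array(X)+np.array(p['t'])
    s=q[:2]/q[2]; s=s*(1+p['k1']*(s@s)); return np.array([p['fx']*s[0]+p['cx'],p['fy']*s[1]+p['cy']])
from scipy.optimize import least_squares
def fitcirc(c,pts,z):
    P=np.array([atz(c,p,z)[:2] for p in pts])
    f=lambda q:np.hypot(*(P-q[:2]).T)-q[2]
    r=least_squares(f,[*P.mean(0),.03],loss='soft_l1',f_scale=.001); return r.x.round(4)
def hull(m):
    cs,_=cv2.findContours(m.astype(np.uint8),cv2.RETR_EXTERNAL,cv2.CHAIN_APPROX_NONE)
    return max(cs,key=cv2.contourArea)
def handle(c,im,box,z0=.044,z1=.104,q0=None):
    H,S,V=cv2.split(cv2.cvtColor(im,cv2.COLOR_BGR2HSV))
    r=((H<5)|(H>174))&(S>170)&(V>40)
    m=np.zeros_like(r); x0,x1,y0,y1=box; m[y0:y1,x0:x1]=True
    hr=cv2.convexHull(hull(r&m)[:,0])[:,0].astype(float)
    a=np.linspace(0,2*np.pi,60)
    def sil(q): return cv2.convexHull(np.array([proj(c,[q[0]+.015*np.cos(t),q[1]+.015*np.sin(t),z]) for z in(z0,z1) for t in a],np.float32))
    if q0 is None: q0=fitcirc(c,hr,(z0+z1)/2)[:2]
    f=lambda q:[cv2.pointPolygonTest(sil(q),tuple(p),True) for p in hr]
    s=least_squares(f,q0,diff_step=1e-3,x_scale=.01); return s.x.round(4),np.abs(s.fun).mean(),hr.min(0),hr.max(0)
E
python3 - <<'E'
from h import *
for c in ["top","scene"]:
    im=cv2.imread(f"pics/{c}0.png"); h=cv2.cvtColor(im,cv2.COLOR_BGR2HSV); H,S,V=cv2.split(h)
    g=(H>45)&(H<75)&(S>120)
    print(c,"pad",fitcirc(c,cv2.convexHull(hull(g))[:,0],.004))
    x0,x1,y0,y1=(130,220,300,370) if c=="top" else (450,520,205,270)
    m=np.zeros_like(g); m[y0:y1,x0:x1]=True
    y=(H>22)&(H<34)&(S>130)&(V>100)&m; print(c,"ring",fitcirc(c,cv2.convexHull(hull(y))[:,0],.0545))
    print(c,"pusher",handle(c,im,(150,210,140,200) if c=="top" else (400,460,300,370)))
    print("steel",atz(c,(352,206) if c=="top" else (259,290),.005),"blue",atz(c,(402,324) if c=="top" else (282,180),.05))
    for n,z in (("ring",(.435,.165,.0545)),("pad",(.661,.168,.004))): print(n,proj(c,z))
E
```

```text
top pad [0.6613 0.1684 0.0536]
top ring [0.4355 0.165  0.0291]
top pusher (array([0.6683, 0.1789]), np.float64(1.1927350270956023), array([160., 151.]), array([189., 182.]))
steel [ 0.63706836 -0.07535448  0.005     ] blue [ 0.46067082 -0.14315345  0.05      ]
ring [176.0628105  336.58681292]
pad [193.75384548 186.27135772]
scene pad [0.6658 0.1705 0.0537]
scene ring [0.4397 0.1667 0.0293]
scene pusher (array([0.6158, 0.1679]), np.float64(2.501411582225477), array([425., 310.]), array([451., 329.]))
steel [ 0.64406656 -0.06836544  0.005     ] blue [ 0.46429017 -0.14078439  0.05      ]
ring [482.82862674 228.8527978 ]
pad [420.37909738 367.31121682]
```

```bash
cat >> h.py <<'E'
from scipy.spatial.transform import Rotation as Ro
def totool(X):
    o=manip.get_obs(); R=Ro.from_euler('xyz',o['orientation']).as_matrix(); return (R.T@(np.array(X)-o['tool_pos'])*100).round(2)
E
python3 - <<'E'
from h import *
print(atz("scene",(438,319.5),.104),atz("scene",(428,374),.014),atz("top",(170.5,160.5),.104),atz("top",(186.5,181.5),.014))
p=par("wrist"); o=manip.get_obs(); R=Ro.from_euler('xyz',o['orientation']).as_matrix()
C=-np.array(p['R']).T@p['t']; print("cam in tool",R.T@(C-o['tool_pos']),"axis",R.T@np.array(p['R'])[2],p['fx'])
print(totool([.668,.177,.26]))
E
```

```text
[0.67303952 0.18001162 0.104     ] [0.67406999 0.18151924 0.014     ] [0.66680349 0.17636647 0.104     ] [0.66530094 0.17708135 0.014     ]
cam in tool [ 0.07694996  0.00047034 -0.1419772 ] axis [-3.04028729e-01 -5.01660783e-04  9.52662732e-01] 366.08235341216476
[ 68.55 -53.76  -2.87]
```

Request:
send_rows --fingers '[100, 100, 100, 100, 100, 100, 100, 100, 100, 100, 100, 100, 100, 100, 100, 100, 100, 100, 100, 100]' --slide '[[68.5, -53.8, -2.9], [68.5, -53.8, -2.9], [68.5, -53.8, -2.9], [68.5, -53.8, -2.9], [68.5, -53.8, -2.9], [68.5, -53.8, -2.9], [68.5, -53.8, -2.9], [68.5, -53.8, -2.9], [68.5, -53.8, -2.9], [68.5, -53.8, -2.9], [68.5, -53.8, -2.9], [68.5, -53.8, -2.9], [68.5, -53.8, -2.9], [68.5, -53.8, -2.9], [68.5, -53.8, -2.9], [68.5, -53.8, -2.9], [68.5, -53.8, -2.9], [68.5, -53.8, -2.9], [68.5, -53.8, -2.9], [68.5, -53.8, -2.9]]' --delta_rot '[[0, 0, 0], [0, 0, 0], [0, 0, 0], [0, 0, 0], [0, 0, 0], [0, 0, 0], [0, 0, 0], [0, 0, 0], [0, 0, 0], [0, 0, 0], [0, 0, 0], [0, 0, 0], [0, 0, 0], [0, 0, 0], [0, 0, 0], [0, 0, 0], [0, 0, 0], [0, 0, 0], [0, 0, 0], [0, 0, 0]]' --force 40

```text
clock: 2.5
tool_pos: [0.667, 0.1773, 0.2598]
orientation: [3.141, 0.001, 0.387]
force: [0.1, -1.3, -0.1]
opening: 0.0854
```

```bash
python3 - <<'E'
from h import *
o=manip.get_obs(); print(o['clock'],o['tool_pos'],o['orientation'],o['joint_positions'],np.abs(o['joint_vel']).max())
im=manip.snapshot("wrist"); cv2.imwrite("pics/w1.png",im)
E
```

```text
2.5 [0.6670214  0.17729701 0.25978559] [3.14144009e+00 1.08136304e-03 3.86749023e-01] [ 2.42687798e-01  4.92801598e-01  1.44825210e+00 -3.28358515e-04
  1.20158723e+00  1.42685368e+00] 0.02590066794457277
```

View pics/w1.png

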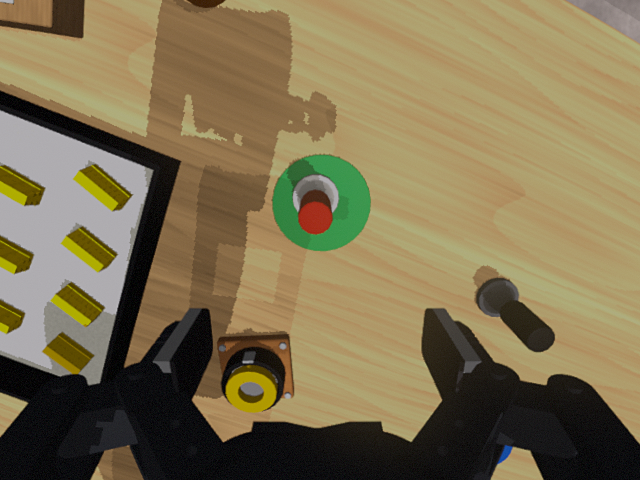

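The wrist view shows the pusher's red top at (315,218), the pad at (321,202) and the ring at (252,388), with the fingers at the bottom.

```bash
python3 - <<'E'
from h import *
c="wrist"; im=cv2.imread("pics/w1.png"); H,S,V=cv2.split(cv2.cvtColor(im,cv2.COLOR_BGR2HSV))
print("tcp px",proj(c,manip.get_obs()['tool_pos']), proj(c,[.668,.177,.104]),proj(c,[.4375,.166,.0545]),proj(c,[.663,.169,.004]))
g=(H>45)&(H<80)&(S>100); print("pad",fitcirc(c,cv2.convexHull(hull(g))[:,0],.004))
m=np.zeros_like(g); m[350:420,210:290]=True
y=(H>22)&(H<34)&(S>130)&(V>60)&m; print("ring",fitcirc(c,cv2.convexHull(hull(y))[:,0],.0545))
m[:]=False; m[190:240,290:345]=True
r=((H<6)|(H>174))&(S>170)&(V>140)&m; hh=cv2.convexHull(hull(r))[:,0]; print(hh.min(0),hh.max(0),"top",fitcirc(c,hh,.104)); print(handle(c,im,(290,345,180,240)))
E
```

```text
tcp px [315.87543593 311.07217223] [316.30008331 219.44896834] [250.75107336 391.23492852] [321.40463288 203.78821061]
pad [0.6624 0.1691 0.0541]
ring [0.44   0.1664 0.0322]
[299 202] [331 233] top [0.669  0.1787 0.0135]
(array([0.6684, 0.1789]), np.float64(3.846541458270585), array([299., 202.]), array([331., 233.]))
```

Request:
send_rows --fingers '[100, 100, 100, 100, 100, 100, 100, 100, 100, 0, 0, 0, 0, 0, 0, 0, 0, 0, 0, 0]' --slide '[[0.2, 0, 3], [0.2, 0, 6], [0.2, 0, 9], [0.2, 0, 12], [0.2, 0, 15], [0.2, 0, 17.5], [0.2, 0, 19.2], [0.2, 0, 19.9], [0.2, 0, 19.9], [0.2, 0, 19.9], [0.2, 0, 19.9], [0.2, 0, 19.9], [0.2, 0, 19.9], [0.2, 0, 19.9], [0.2, 0, 19.9], [0.2, 0, 19.9], [0.2, 0, 19.9], [0.2, 0, 19.9], [0.2, 0, 19.9], [0.2, 0, 19.9]]' --delta_rot '[[0, 0, 0], [0, 0, 0], [0, 0, 0], [0, 0, 0], [0, 0, 0], [0, 0, 0], [0, 0, 0], [0, 0, 0], [0, 0, 0], [0, 0, 0], [0, 0, 0], [0, 0, 0], [0, 0, 0], [0, 0, 0], [0, 0, 0], [0, 0, 0], [0, 0, 0], [0, 0, 0], [0, 0, 0], [0, 0, 0]]' --force 60

```text
clock: 4.55
tool_pos: [0.6698, 0.1782, 0.0622]
orientation: [3.141, -0.001, 0.386]
force: [-0.5, 0.4, 6.1]
opening: 0.0287
```

```bash
python3 - <<'E'
from h import *
o=manip.get_obs(); print(o['clock'],o['tool_pos'],o['orientation'],o['opening'],o['force'])
im=manip.snapshot("scene"); cv2.imwrite("pics/s2.png",im)
im=manip.snapshot("wrist"); cv2.imwrite("pics/w2.png",im)
E
```

```text
4.55 [0.66979301 0.17818564 0.06221262] [ 3.14145282e+00 -1.27633643e-03  3.85933470e-01] 0.028720510711009492 [-0.46296247  0.37641873  6.08502389]
```

View pics/s2.png

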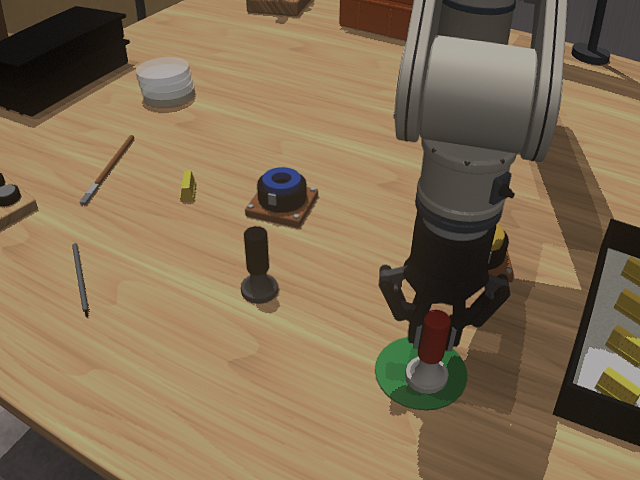

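View pics/w2.png

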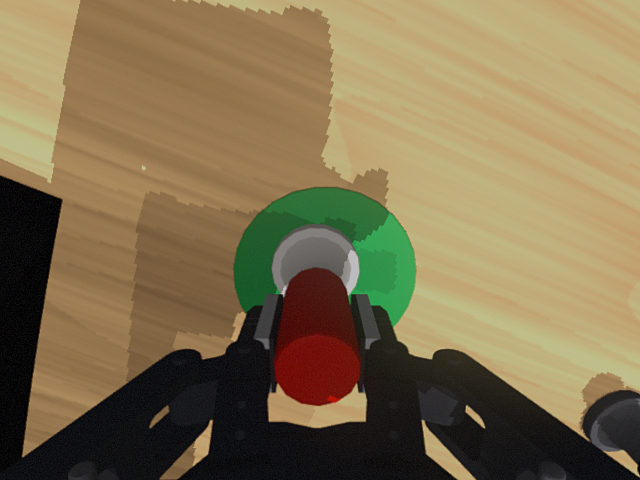

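The pusher is gripped: opening 28.7 mm, handle upright between the pads at (316,340) in the wrist view, steel pusher and blue cell untouched. Lifting.

Request:
send_rows --fingers '[0, 0, 0, 0, 0, 0, 0]' --slide '[[0, 0, -1], [0, 0, -3], [0, 0, -5], [0, 0, -7], [0, 0, -9], [0, 0, -10], [0, 0, -10]]' --delta_rot '[[0, 0, 0], [0, 0, 0], [0, 0, 0], [0, 0, 0], [0, 0, 0], [0, 0, 0], [0, 0, 0]]'

```text
clock: 5.35
tool_pos: [0.6701, 0.1782, 0.1631]
orientation: [3.141, -0.003, 0.386]
force: [-0.6, -0.3, -1.3]
opening: 0.0288
```

```bash
python3 - <<'E'
from h import *
o=manip.get_obs(); print(o['clock'],o['tool_pos'],o['orientation'],o['opening'],o['force'])
im=manip.snapshot("scene"); cv2.imwrite("pics/s3.png",im[150:450,300:640])
im=manip.snapshot("wrist"); cv2.imwrite("pics/w3.png",im)
print(totool([.438,.166,.20]))
E
```

```text
5.35 [0.67011735 0.17815054 0.16310461] [ 3.14119640e+00 -2.83568433e-03  3.85775933e-01] 0.028796272269631957 [-0.55780123 -0.30370878 -1.33431238]
[-21.83  -7.59  -3.91]
```

View pics/s3.png

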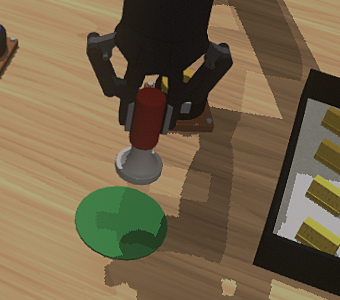

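View pics/w3.png

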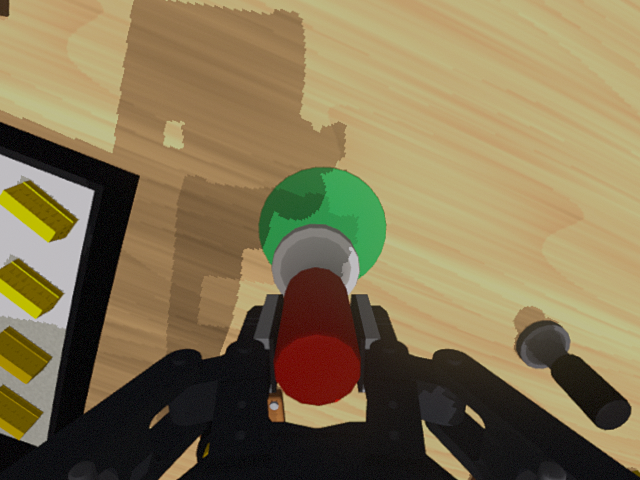

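The pusher is held clear of the pad; its place in the hand (foot at (316,260)) has not changed. I'll measure its offset from the tool.

```bash
python3 - <<'E'
from h import *
c="wrist"; im=cv2.imread("pics/w3.png"); tp=np.array([.6701,.1782,.1631])
H,S,V=cv2.split(cv2.cvtColor(im,cv2.COLOR_BGR2HSV))
m=np.zeros(H.shape,bool); m[215:300,265:365]=True
w=(S<60)&(V>60)&m; hh=cv2.convexHull(hull(w))[:,0]; hh=hh[hh[:,1]<275]
print("foot",fitcirc(c,hh,.1149),hh.min(0),hh.max(0))
m[:]=False; m[250:410,270:365]=True
r=((H<6)|(H>174))&(S>170)&(V>20)&m; rr=cv2.convexHull(hull(r))[:,0]; t=rr[rr[:,1]>372]
print("top",fitcirc(c,t,.2049),rr.min(0),rr.max(0))
E
```

```text
foot [0.6713 0.1792 0.0239] [272 224] [359 272]
top [0.672  0.1787 0.014 ] [273 269] [360 404]
```

Request:
send_rows --fingers '[0, 0, 0, 0, 0, 0, 0, 0, 0, 0, 0, 0, 0]' --slide '[[-2, -0.7, 0], [-5, -1.7, 0], [-8, -2.7, 0], [-11, -3.8, 0], [-14, -4.8, 0], [-17, -5.8, 0], [-20, -6.8, 0], [-22.1, -7.6, 0], [-22.1, -7.6, 1], [-22.1, -7.6, 2.5], [-22.1, -7.6, 3.8], [-22.1, -7.6, 3.8], [-22.1, -7.6, 3.8]]' --delta_rot '[[0, 0, 0], [0, 0, 0], [0, 0, 0], [0, 0, 0], [0, 0, 0], [0, 0, 0], [0, 0, 0], [0, 0, 0], [0, 0, 0], [0, 0, 0], [0, 0, 0], [0, 0, 0], [0, 0, 0]]'

```text
clock: 6.75
tool_pos: [0.4359, 0.1651, 0.1226]
orientation: [-3.142, 0.002, 0.386]
force: [0.7, 0.2, -0.8]
opening: 0.0291
```

```bash
python3 - <<'E'
from h import *
o=manip.get_obs(); print(o['clock'],o['tool_pos'],o['orientation'],o['opening'],o['force'])
im=manip.snapshot("scene"); cv2.imwrite("pics/s4.png",cv2.resize(im[130:330,380:580],None,fx=3,fy=3))
im=manip.snapshot("wrist"); cv2.imwrite("pics/w4.png",im)
im=manip.snapshot("top"); cv2.imwrite("pics/t4.png",cv2.resize(im[250:420,90:290],None,fx=3,fy=3))
E
```

```text
6.75 [0.43587931 0.1650619  0.1226343 ] [-3.1415343e+00  1.5651548e-03  3.8571579e-01] 0.02912938246802485 [ 0.67201159  0.18453725 -0.82544699]
```

View pics/s4.png

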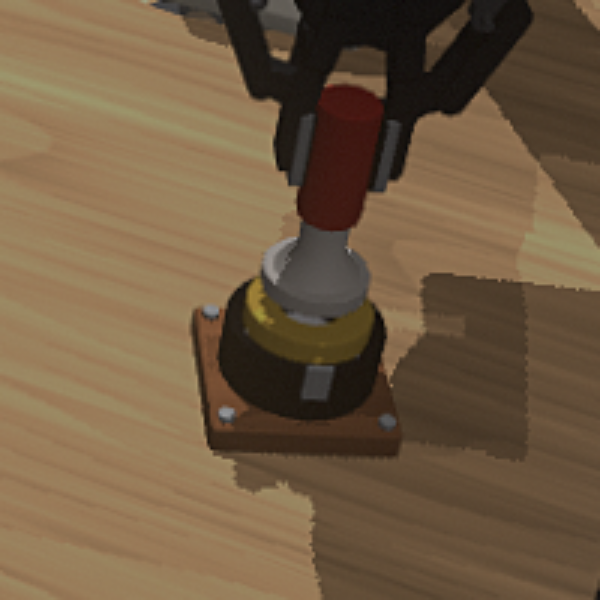

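View pics/w4.png

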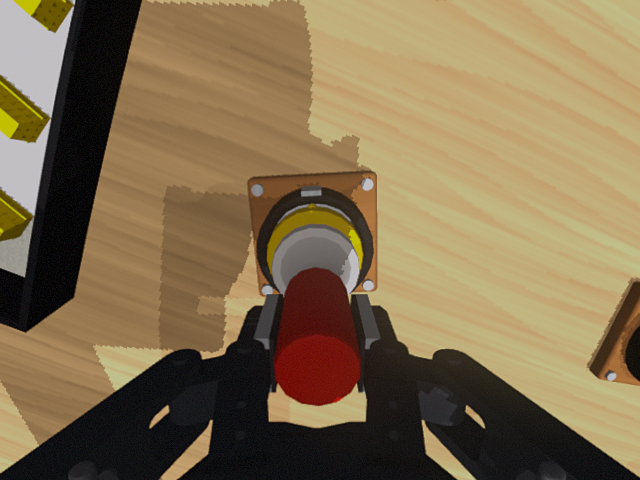

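The foot is centred over the ring sideways in the wrist view (foot 272–359, ring 267–363). Now I'll check the other direction numerically.

```bash
python3 - <<'E'
from h import *
c="wrist"; im=cv2.imread("pics/w4.png"); 
H,S,V=cv2.split(cv2.cvtColor(im,cv2.COLOR_BGR2HSV))
m=np.zeros(H.shape,bool); m[195:262,262:370]=True
y=(H>20)&(H<34)&(S>130)&(V>60)&m
pts=[(x,np.nonzero(y[:,x])[0].min()) for x in range(275,357,4) if y[:,x].any()]
P=np.array([atz(c,p,.0545)[:2] for p in pts])
f=lambda q:np.hypot(*(P-q).T)-.03
s=least_squares(f,[.437,.165]); print("ring",s.x,np.abs(s.fun).max(), "bolts",[atz(c,p,.012) for p in((257,190),(368,184),(369,285),(267,290))])
w=(S<60)&(V>60); m[:]=False; m[222:300,268:362]=True
hh=cv2.convexHull(hull(w&m))[:,0]; hh=hh[hh[:,1]<275]; print("foot",fitcirc(c,hh,.0744))
E
```

```text
ring [0.43698771 0.16656542] 0.002475325864595576 bolts [array([0.45239045, 0.21629848, 0.012     ]), array([0.48523285, 0.14624809, 0.012     ]), array([0.41587074, 0.11388383, 0.012     ]), array([0.38299641, 0.18408278, 0.012     ])]
foot [0.4376 0.1662 0.0244]
```

Centred within 1 mm. Pressing slowly.

Request:
send_rows --fingers '[0, 0, 0, 0, 0, 0, 0, 0]' --slide '[[0, 0, 0.5], [0, 0, 0.8], [0, 0, 1.0], [0, 0, 1.1], [0, 0, 1.2], [0, 0, 1.3], [0, 0, 1.4], [0, 0, 1.4]]' --delta_rot '[[0, 0, 0], [0, 0, 0], [0, 0, 0], [0, 0, 0], [0, 0, 0], [0, 0, 0], [0, 0, 0], [0, 0, 0]]'

```text
clock: 7.7
tool_pos: [0.4359, 0.1652, 0.1096]
orientation: [3.142, -0.0, 0.386]
force: [-0.6, -0.5, 3.5]
opening: 0.0288
```

Request:
send_rows --fingers '[0, 0, 0, 0, 0, 0]' --slide '[[0, 0, 0.1], [0, 0, 0.2], [0, 0, 0.3], [0, 0, 0.4], [0, 0, 0.4], [0, 0, 0.4]]' --delta_rot '[[0, 0, 0], [0, 0, 0], [0, 0, 0], [0, 0, 0], [0, 0, 0], [0, 0, 0]]'

```text
clock: 8.3
tool_pos: [0.4359, 0.1652, 0.1051]
orientation: [-3.142, 0.0, 0.386]
force: [0.7, -0.3, -1.0]
opening: 0.0288
```

Request:
send_rows --fingers '[0, 0, 0, 0]' --slide '[[0, 0, 0.05], [0, 0, 0.1], [0, 0, 0.15], [0, 0, 0.15]]' --delta_rot '[[0, 0, 0], [0, 0, 0], [0, 0, 0], [0, 0, 0]]'

```text
clock: 8.7
tool_pos: [0.4362, 0.1653, 0.1045]
orientation: [3.142, -0.001, 0.386]
force: [-1.2, -0.5, 8.1]
opening: 0.0288
```

Request:
send_rows --fingers '[0, 0, 0, 0, 0]' --slide '[[0, 0, 0.05], [0, 0, 0.1], [0, 0, 0.1], [0, 0, 0.1], [0, 0, 0.1]]' --delta_rot '[[0, 0, 0], [0, 0, 0], [0, 0, 0], [0, 0, 0], [0, 0, 0]]'

```text
clock: 9.2
tool_pos: [0.4364, 0.1654, 0.1043]
orientation: [3.141, -0.001, 0.386]
force: [-5.4, -0.9, 20.1]
opening: 0.0285
```

```bash
python3 - <<'E'
from h import *
im=manip.snapshot("scene"); cv2.imwrite("pics/s5.png",cv2.resize(im[130:330,380:580],None,fx=3,fy=3))
E
```

```text
(no output)
```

View pics/s5.png

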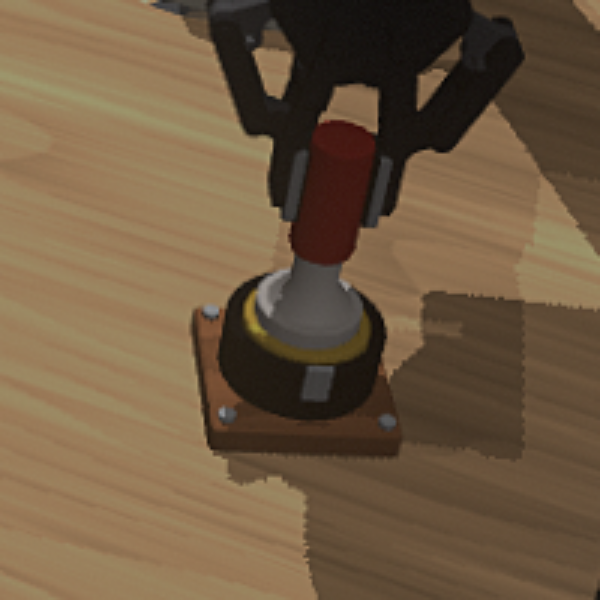

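The ring is down near the rim at (305,345) in the crop; at 20 N it is rigid. Lifting to check.

Request:
send_rows --fingers '[0, 0, 0, 0, 0, 0, 0]' --slide '[[0, 0, -0.5], [0, 0, -1.5], [0, 0, -3], [0, 0, -4.5], [0, 0, -6], [0, 0, -6], [0, 0, -6]]' --delta_rot '[[0, 0, 0], [0, 0, 0], [0, 0, 0], [0, 0, 0], [0, 0, 0], [0, 0, 0], [0, 0, 0]]'

```text
clock: 9.95
tool_pos: [0.436, 0.1652, 0.163]
orientation: [3.142, -0.001, 0.386]
force: [0.4, 0.9, -2.0]
opening: 0.0288
```

```bash
python3 - <<'E'
from h import *
o=manip.get_obs(); print(o['clock'],o['tool_pos'],o['orientation'],o['opening'],o['force'])
im=manip.snapshot("scene"); cv2.imwrite("pics/s6.png",cv2.resize(im[130:330,380:580],None,fx=3,fy=3))
im=manip.snapshot("wrist"); cv2.imwrite("pics/w6.png",im)
print(totool([.662,.168,.163]))
E
```

```text
9.95 [0.43598545 0.16519554 0.16295536] [ 3.14154141e+00 -7.59760489e-04  3.85760090e-01] 0.028828289360662566 [ 0.44326077  0.87931815 -1.99680758]
[21.11  8.25 -0.1 ]
```

View pics/s6.png

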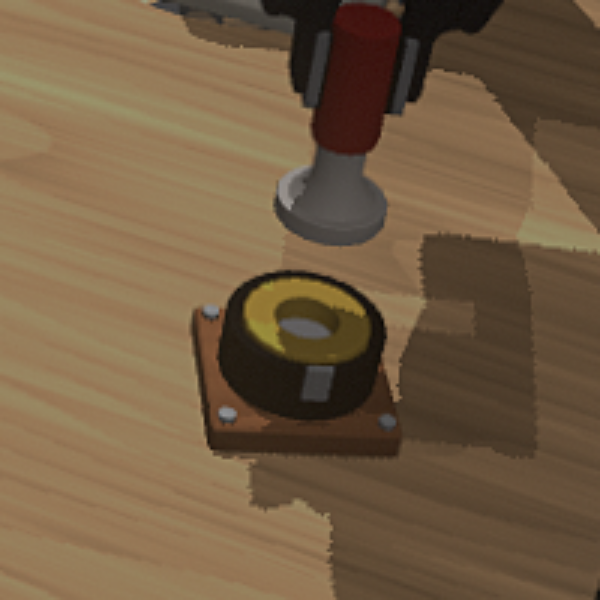

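View pics/w6.png

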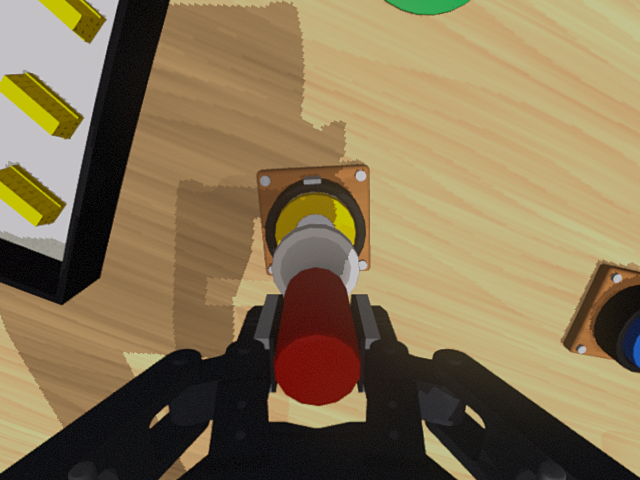

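The ring stayed home, almost flush with the rim, at (307,318) in the crop, and the pusher hasn't shifted in the grip. Returning to the pad.

Request:
send_rows --fingers '[0, 0, 0, 0, 0, 0, 0, 0, 0, 0, 0, 0, 0, 0]' --slide '[[2, 0.8, 0], [5, 2, 0], [8, 3.1, 0], [11, 4.3, 0], [14, 5.5, 0], [17, 6.6, 0], [20, 7.8, 0], [21.1, 8.2, 0], [21.1, 8.2, 2], [21.1, 8.2, 5], [21.1, 8.2, 7.5], [21.1, 8.2, 8.8], [21.1, 8.2, 9], [21.1, 8.2, 9]]' --delta_rot '[[0, 0, 0], [0, 0, 0], [0, 0, 0], [0, 0, 0], [0, 0, 0], [0, 0, 0], [0, 0, 0], [0, 0, 0], [0, 0, 0], [0, 0, 0], [0, 0, 0], [0, 0, 0], [0, 0, 0], [0, 0, 0]]'

```text
clock: 11.45
tool_pos: [0.6621, 0.1687, 0.0728]
orientation: [-3.141, 0.001, 0.386]
force: [0.8, -0.0, -1.0]
opening: 0.0287
```

```bash
python3 - <<'E'
from h import *
o=manip.get_obs(); print(o['clock'],o['tool_pos'],o['orientation'],o['opening'],o['force'])
im=manip.snapshot("scene"); cv2.imwrite("pics/s7.png",cv2.resize(im[250:430,340:540],None,fx=3,fy=3))
E
```

```text
11.45 [0.66209508 0.16868022 0.07282324] [-3.14148536e+00  5.09017707e-04  3.85869519e-01] 0.02865003406827724 [ 0.82603218 -0.00394981 -1.01441343]
```

View pics/s7.png

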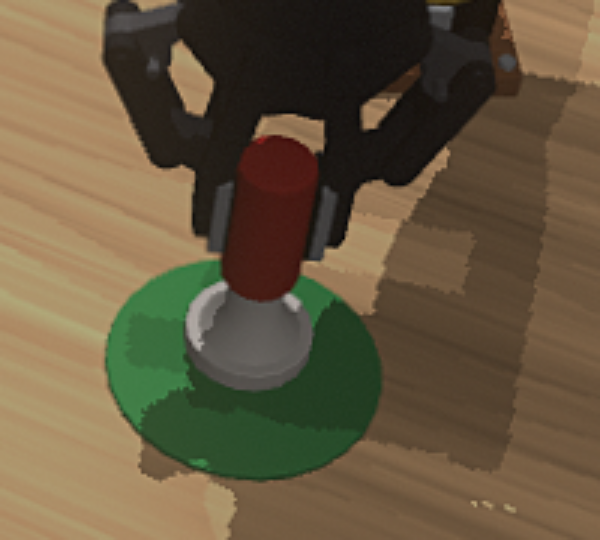

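The foot hangs about 1 cm above the middle of the pad, upright. Lowering gently until contact.

Request:
send_rows --fingers '[0, 0, 0, 0, 0, 0, 0]' --slide '[[0, 0, 0.4], [0, 0, 0.7], [0, 0, 0.9], [0, 0, 1.0], [0, 0, 1.05], [0, 0, 1.1], [0, 0, 1.1]]' --delta_rot '[[0, 0, 0], [0, 0, 0], [0, 0, 0], [0, 0, 0], [0, 0, 0], [0, 0, 0], [0, 0, 0]]'

```text
clock: 12.2
tool_pos: [0.6624, 0.1687, 0.0623]
orientation: [-3.142, -0.0, 0.386]
force: [-1.2, -0.2, 3.2]
opening: 0.0286
```

Request:
send_rows --fingers '[50, 100, 100, 100, 100, 100, 100, 100, 100, 100]' --slide '[[0, 0, 0], [0, 0, 0], [0, 0, 0], [0, 0, 0], [0, 0, 0], [0, 0, 0], [0, 0, 0], [0, 0, 0], [0, 0, 0], [0, 0, 0]]' --delta_rot '[[0, 0, 0], [0, 0, 0], [0, 0, 0], [0, 0, 0], [0, 0, 0], [0, 0, 0], [0, 0, 0], [0, 0, 0], [0, 0, 0], [0, 0, 0]]'

```text
clock: 13.2
tool_pos: [0.6622, 0.1686, 0.0618]
orientation: [-3.142, 0.0, 0.386]
force: [0.8, 0.5, 0.5]
opening: 0.0858
```

```bash
python3 - <<'E'
from h import *
im=manip.snapshot("wrist"); cv2.imwrite("pics/w8.png",im)
E
```

```text
(no output)
```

View pics/w8.png

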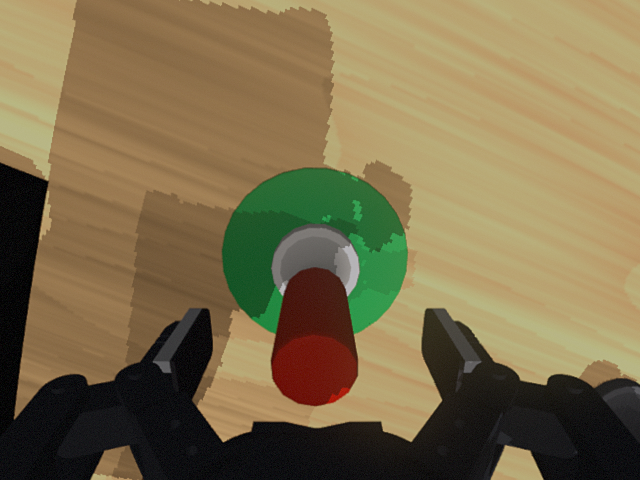

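The pusher stands free between the open fingers. I'll back straight up.

Request:
send_rows --fingers '[100, 100, 100, 100, 100, 100, 100, 100, 100, 100]' --slide '[[0, 0, -1], [0, 0, -3], [0, 0, -6], [0, 0, -9], [0, 0, -12], [0, 0, -15], [0, 0, -18], [0, 0, -20], [0, 0, -20], [0, 0, -20]]' --delta_rot '[[0, 0, 0], [0, 0, 0], [0, 0, 0], [0, 0, 0], [0, 0, 0], [0, 0, 0], [0, 0, 0], [0, 0, 0], [0, 0, 0], [0, 0, 0]]'

```text
clock: 14.25
tool_pos: [0.6622, 0.1686, 0.2623]
orientation: [3.141, -0.001, 0.386]
force: [-0.1, -0.5, 0.1]
opening: 0.0858
```

```bash
python3 - <<'E'
from h import *
o=manip.get_obs(); print(o['clock'],o['tool_pos'],o['force'])
im=manip.snapshot("wrist"); cv2.imwrite("pics/w9.png",im)
im2=manip.snapshot("scene"); cv2.imwrite("pics/s9.png",im2)
c="wrist"; H,S,V=cv2.split(cv2.cvtColor(im,cv2.COLOR_BGR2HSV))
g=(H>45)&(H<80)&(S>100); print("pad",fitcirc(c,cv2.convexHull(hull(g))[:,0],.004))
m=np.zeros_like(g); m[180:250,285:350]=True
r=((H<6)|(H>174))&(S>170)&(V>140)&m; hh=cv2.convexHull(hull(r))[:,0]; print("top",fitcirc(c,hh,.104))
w=(S<60)&(V>60); m[:]=False; m[165:215,285:350]=True; hh=cv2.convexHull(hull(w&m))[:,0]; print("foot",fitcirc(c,hh,.014))
E
```

```text
14.25 [0.66215186 0.16859043 0.26232348] [-0.13287662 -0.48786872  0.08585124]
pad [0.6614 0.1695 0.0539]
top [0.6615 0.1691 0.0134]
foot [0.6612 0.1691 0.0246]
```

View pics/w9.png

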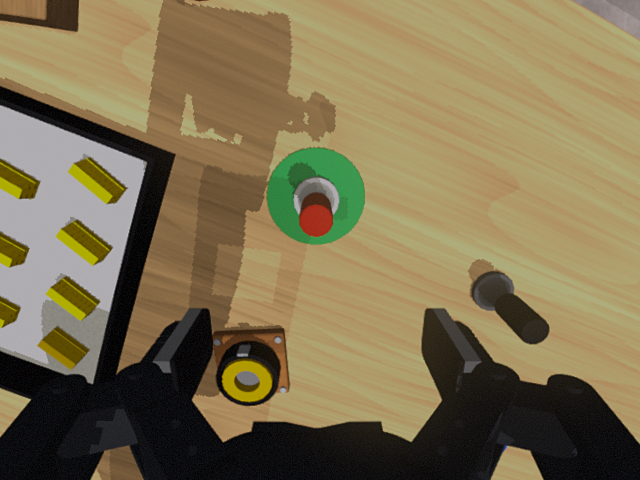

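View pics/s9.png

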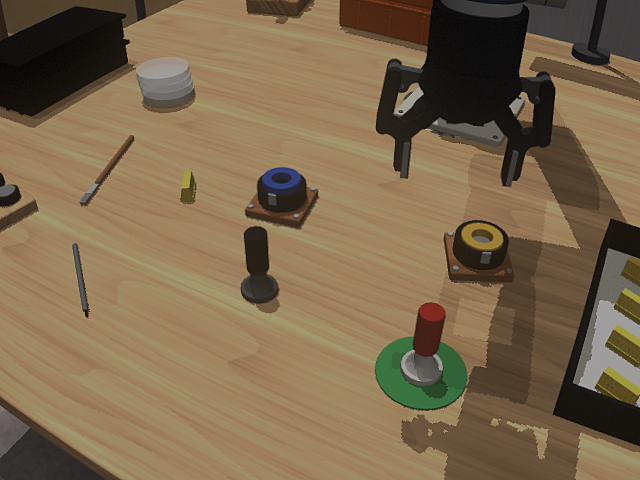

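The pusher stands upright at the pad's centre (foot at (423,367) in the scene view). The ring is home at (483,237), and everything else is where it was.

```bash
python3 -c "
from station import manip
print(manip.finish_job())"
```

```text
the job is handed in; nothing more can be done
None
```

I pressed the yellow ring home with the red-handled pusher, stood the pusher back on the green pad, and handed the job in at about 14.4 s. No verdict was reported.

- **Pressing:** the foot was centred on the ring to about 1 mm and upright. The ring travelled about 8 mm, snapped onto its stop, and held rigid at about 20 N. After I lifted off, the pictures showed it staying nearly flush with the cell's rim. I judged "home" from travel, force and pictures, because the state gives no joint reading.
- **Pusher on the pad:** its axis was within 1 mm of the pad's centre, and its top and foot lined up to under 1 mm, so it stands upright. The open gripper was about 16 cm above it, touching nothing.
- **Other things:** the blue-ringed cell, the steel pusher and the yellow prism looked unmoved in the last scene picture.
- **Disagreements:** the top and scene cameras differed by 4 to 8 mm in x, so I settled positions with the wrist camera. My automatic fit of the handle in the first scene picture failed and I did not use it.

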